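Stop the turning gear with the locking pin

ROBOT

A 6-joint arm with a two-finger parallel gripper is mounted at the origin on the work surface. World frame = base frame: x ahead of the robot, y to its left, z up, the work surface at z = 0. Lengths are in m, angles in rad, forces in N, time in s.
With the tool pointing down it reaches from about 0.35 to 1 m from the base axis. Payload 7.1 kg.
Tool frame: the origin (TCP) lies between the finger pads; the fingertips stand 17 mm ahead of it and the grasp point (between the pads) lies 2 mm behind it; z points along the fingers, y is the direction in which the jaws open and shut (so a half turn about z gives the same grasp; the last joint's range is limited). The gripper opens to 85 mm and grips with 20 to 120 N. Pads are 22 mm wide; open, the fingers measure 114 mm over their backs; the gripper's body (76 mm by 85 mm) begins 54 mm behind the grasp point. The pads swing forward as they close: fully open they stand 13 mm farther back than shut.
Start: joints at [1.153, 0.423, 1.63, -0, 1.089, -0.019], TCP at [0.243, 0.576, 0.209] pointing down, gripper open.
Joint ranges: [-3, 3], [-0.9, 2.11], [0.09, 2.58], [-1.31, 4.45], [0.11, 2.69], [-2.54, 2.54]. Speed limits (rad/s): [2.39, 2.39, 3.01, 3.14, 3.14, 3.14].

INTERFACE

Orientations are given as a unit quaternion [x, y, z, w].
In Python, from cell import observe, snapshot, camera_info, sign_off gives the robot as it stands. The module is installed in compiled form; this text tells all that it offers.
- The arm moves only by the shell command python3 -m pendant 'ROWS' [OPENING] [FORCE]. ROWS is JSON, a list of rows, each a list of 4 numbers: the shift along the tool's x, y, z as a fraction of full scale, then the turn about the tool's z as a fraction of full scale. In form: [[dx, dy, dz, spin], ...]. A call has 1 to 8 rows; each row shifts and turns the commanded pose from where the row before left it, along the tool's axes as they then stand; what a row does not reach is not made up. Full scale, the value 1, is 75 cm for a shift and pi rad for a turn. A row lasts 1/10 s, in which the tool goes at most 50 mm and 8.59 degrees, less where a joint would pass 70% of its speed; a pose out of reach is approached as far as the arm can. A call with a number of a shift or a turn outside -1 to 1 is refused whole. A call with a gripper value outside its range is refused whole. OPENING is the closure, from 0 (fully open) to 1 (shut), set as the call begins (- or left out, the last holds). The fingers move at their own pace and stop on an object; FORCE is the grip in N (left out, the last holds). Time passes only in rows, so rows that do not move let the fingers close. It gives the time, the measured TCP pose, the force and the opening at its end, in the units of the state.
- observe(): the state, without advancing time (a new reading comes with each control period).
- snapshot(name): name is "scene" or "top" or "wrist"; returns (picture, depth): 400x640x3 uint8, blue, green, red; 400x640 float32, m along the optical axis (not along the pixel's ray), 0 where there is no reading.
- camera_info(name): a dict with "fx", "fy", "cx", "cy" (pixels), "world_to_cam" (4x4, takes a point from world to camera coordinates); the wrist camera has in their place "tool_from_camera" (4x4, takes a point from camera to tool coordinates, whose origin is the TCP and whose axes are the flange's). Camera axes: x right, y up, looking along -z (the intrinsics and any distortion apply to the point x, -y, -z); pixel columns grow to the right and rows downward; lengths in m; the calibration is good to about 2 mm. A picture is of the moment at which its call begins: read the wrist's pose just before it. camera_info takes no time and is no camera call.
- sign_off(): hands the job in, once; it reports no verdict.
The state is a dict: "time": time; "joints": joint angles; "joint_vel": joint speeds; "joint_torque": joint torques, N m; "tcp_pos": TCP position; "orientation": TCP orientation; "contact_force": force on the tool from outside, world axes, zero at the start; "torque": the same for the moment, N m; "width": finger opening in m.
Only numpy, scipy, OpenCV 4.12 (cv2) and the standard library are available. Lean on these libraries where they do the work, as an engineer would, in place of code of your own. Each camera call takes 0.05 s, during which the arm holds its last target.

TASK

A big gear is turning on the run-in stand. Take the red-headed locking pin from its wooden rack, press it lightly on the turning gear's face above the stand's fixed slot until the rubbing has slowed it to well below half its speed, and only then let the gear's hole creep round under the pin; then push the pin down through the hole into the slot until it rests on the slot's floor, gear locked, and let go. Touch the gear only with the pin, gently (stay under 20 N), and leave the other things on the bench alone.

Things in the scene. Friction and masses are not known exactly. Their poses are not given: they have to be found in the camera images.
- stand: Fixed run-in stand: grey disc foot 200 mm across, 12 mm thick; origin at the centre of its underside on the bench, z up. The gear's upright axis passes through the origin. Along its own +x, two blue cheeks 38 mm high over the bench leave a radial slot between them, whose outer end shows beyond the gear's rim. A black drive housing sits under the gear on the -x side.
- slot (a point): Point on the slot's floor, 12 mm over the bench, on its middle line, 65 mm out from the gear's axis along the stand's +x, straight below where the hole passes. The slot is 12 mm wide (along the stand's y; 18 mm in the top 2 mm), 26 mm deep, and runs from 50 to 115 mm from the axis.
- gear_body (a joint): Angle of the big gear. Grows counterclockwise seen from above, without limit; at 0 and every 2 pi the hole is over the slot. A slip drive turns it at about 2 rad/s; it stalls without harm at about 0.2 N m and starts again when the brake is let go. A pin pressed on its face at the hole's radius stalls it at roughly 3 to 7 N, depending on friction; less only slows it.
- gear_face (a point): Centre of the steel gear's upper face, on its axis, 64 mm over the bench. Gear: 186 mm across, 14 mm thick (underside 50 mm over the bench); in the middle a boss 56 mm across rises 10 mm, its brass nut 18 mm. The gear floats on a soft spring: pressed down it sinks about 1 mm per N, at most 8 mm, and rises again when let go.
- hole (a point): Centre of the mouth (upper face) of the gear's only through hole, 14 mm diameter, 65 mm from the axis, with a short yellow paint mark on either side. It turns with the gear.
- pin: Loose locking pin, about 75 g, standing upright in the rack: aluminium shank of 10 mm diameter, 64 mm long, its foot tapering to 7 mm over the last 3 mm; on top a red square head 16 x 16 mm, 38 mm high (from 64 to 102 mm above the tip), its sides along the pin's x and y. Origin at the centre of the tip, z up along the pin. When seated the head's underside stands 12 mm above the gear.
- pin_tip (a point): Centre of the pin's tip (its lower end).
- pin_head (a point): Centre of the pin's red head, 83 mm above the tip: the place to grip.
- rack: Fixed wooden block 60 x 60 mm, 36 mm high, origin at the centre of its underside; the pin stands in its 12 mm wide hole, 30 mm deep, in the middle. Pull the pin straight up to take it.
- bearing: Bystander: steel bearing ring, 52 mm across, 15 mm high, lying on the bench; origin under its centre.
- pinion: Bystander: small dark gear, 62 mm across, 36 mm high; origin under its centre.
- tub: Bystander: red tub with grey lid, 84 mm across, 75 mm high; origin under its centre.
- can: Bystander: grey can, 60 mm across, 170 mm high; origin under its centre.
Mind the look-alikes: they are no part of the job. Several things look just like the rack: the one meant starts nearest to the robot's base. There is more than one size of the pin; the one meant has the size given above.

How it is judged:
By the outcome, as a careful person would: the job done as asked, in the order asked, and still so for the second after the job is handed in, with the robot touching nothing.
It also fails if it takes over 61 s, if anything falls off the work surface, if the arm or the gripper's body presses on something with over 40 N, if the wrist force passes 120 N, or if a joint passes its speed limit or range.

## Working session

There is one attempt and no reset: what is moved stays moved. The work goes in short steps, Python scripts to look and compute and a shell command to move; the robot and the scene stay as the last step left them, time stands still between calls to the robot, and variables do not carry over. Pictures are saved under pics/ and viewed, and the job is handed in when it is done.

```bash
mkdir -p pics
cat > h.py <<'E'
import numpy as np, cv2
from cell import observe, snapshot, camera_info, sign_off
from scipy.spatial.transform import Rotation as R
def snap(n):
    s=observe(); p,d=snapshot(n); return s,p,d
def toworld(n,u,v,d,s=None):
    c=camera_info(n); x=(u-c['cx'])/c['fx']*d; y=(v-c['cy'])/c['fy']*d
    pc=np.array([x,-y,-d,1.])
    if n!='wrist': return (np.linalg.inv(c['world_to_cam'])@pc)[:3]
    t=c['tool_from_camera']@pc
    return R.from_quat(s['orientation']).apply(t[:3])+s['tcp_pos']
def ray_z(n,u,v,z,s=None):
    a=toworld(n,u,v,.1,s);b=toworld(n,u,v,1.,s); k=(z-a[2])/(b[2]-a[2]); return a+k*(b-a)
E
python3 - <<'E'
from h import *
for n in ('scene','top'):
    s,p,d=snap(n); cv2.imwrite(f'pics/{n}0.png',p); np.save(f'{n}0.npy',d)
    print({k:v for k,v in camera_info(n).items()})
print(observe()); print(camera_info('wrist'))
E
```

```text
{'fx': 475.76196049276575, 'fy': 475.76196049276575, 'cx': 314.8975092067699, 'cy': 202.47692979741132, 'world_to_cam': array([[ 0.49518339,  0.86852922,  0.0212228 , -0.21877764],
       [-0.4860401 ,  0.25669803,  0.83538682,  0.19762015],
       [ 0.72011002, -0.42398481,  0.54925263, -1.63063099],
       [ 0.        ,  0.        ,  0.        ,  1.        ]])}
{'fx': 488.7814337456125, 'fy': 488.7814337456125, 'cx': 308.49799487056174, 'cy': 197.3586871157621, 'world_to_cam': array([[ 0.00222962, -0.99993704,  0.0109977 , -0.07227495],
       [ 0.99529391,  0.00328442,  0.09684652, -0.5318081 ],
       [-0.09687654,  0.01073001,  0.99523857, -1.54208502],
       [ 0.        ,  0.        ,  0.        ,  1.        ]])}
{'time': 0.1, 'joints': array([ 1.15305647e+00,  4.23763142e-01,  1.63061413e+00,  8.58170975e-06,
        1.08858090e+00, -1.89837622e-02]), 'joint_vel': array([-0.00141936, -0.00173378, -0.00294457, -0.0001582 , -0.00072111,
        0.00014738]), 'joint_torque': array([ 1.14529812e-03, -5.58429873e+01, -2.82446408e+01,  1.21196822e-04,
        3.02774642e-03,  7.52272825e-06]), 'tcp_pos': array([0.24242383, 0.5755048 , 0.20782402]), 'orientation': array([ 1.98061646e-01,  9.80189328e-01, -6.65723480e-04, -1.51616646e-04]), 'contact_force': array([-0.93710562,  0.22299667, -1.50048023]), 'torque': array([-0.00125321, -0.06959462, -0.03349432]), 'width': 0.08519297482579634}
{'fx': 328.34795874480784, 'fy': 328.34795874480784, 'cx': 317.35367403804185, 'cy': 204.71893837960306, 'tool_from_camera': array([[ 7.89573364e-04,  9.65085250e-01,  2.61934795e-01,
         6.58458808e-02],
       [ 9.99999624e-01, -6.67841012e-04, -5.53762083e-04,
         1.41876273e-04],
       [-3.59496819e-04,  2.61935134e-01, -9.65085414e-01,
        -1.65049666e-01],
       [ 0.00000000e+00,  0.00000000e+00,  0.00000000e+00,
         1.00000000e+00]])}
```

View pics/scene0.png

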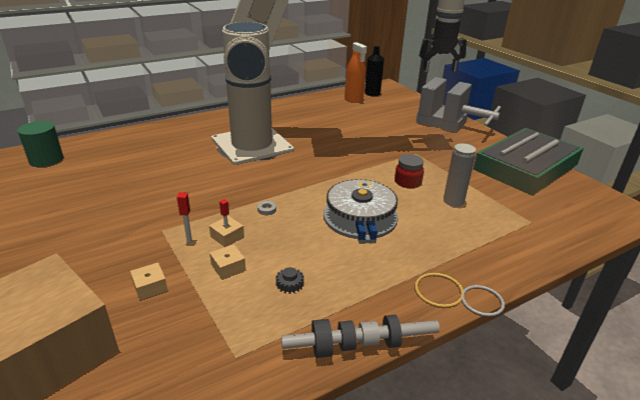

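View pics/top0.png

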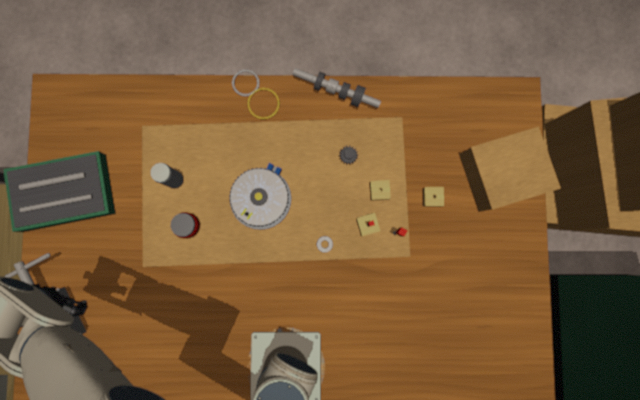

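Run:
```python
from h import *
p=cv2.imread('pics/scene0.png'); c=cv2.resize(p[180:310,120:310],None,fx=4,fy=4,interpolation=cv2.INTER_CUBIC); cv2.imwrite('pics/c1.png',c)
p=cv2.imread('pics/top0.png'); a=cv2.resize(p[170:260,340:450],None,fx=4,fy=4,interpolation=cv2.INTER_CUBIC);b=cv2.resize(p[150:240,215:305],None,fx=4,fy=4,interpolation=cv2.INTER_CUBIC); cv2.imwrite('pics/c2.png',np.hstack([a,b]))
for u,v in ((368,225),(380,190),(433,197)): print(ray_z('top',u,v,.036))
```

```text
[ 0.44349379 -0.25984097  0.036     ]
[ 0.55545425 -0.29934564  0.036     ]
[ 0.53351925 -0.46883809  0.036     ]
```

View pics/c1.png

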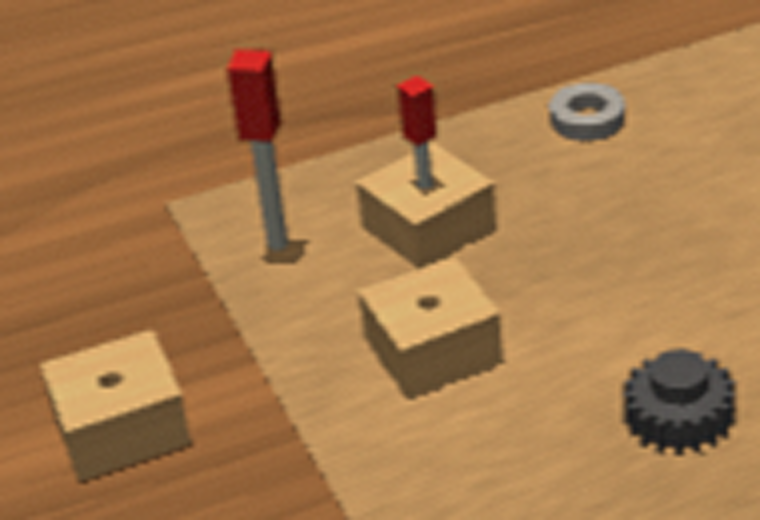

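View pics/c2.png

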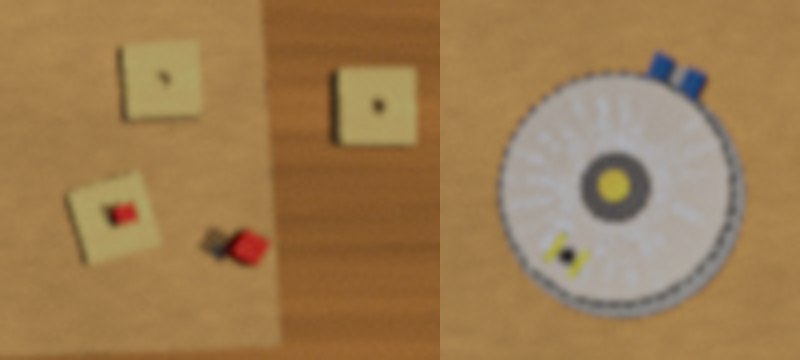

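Run:
```python
from h import *
c=ray_z('top',258.3,196.5,.082); m=ray_z('top',274,168.7,.038); h=ray_z('top',215+127/4,150+256/4,.064)
print(c,m,h,np.linalg.norm((m-c)[:2]),np.linalg.norm((h-c)[:2]),np.degrees(np.arctan2(*(m-c)[1::-1])))
a=ray_z('scene',224,201.5,.108); b=ray_z('top',340+125/4,170+213/4,.108); print('pin top',a,b)
print('big pin base',ray_z('scene',120+278/4,180+252/4,0))
r=toworld('scene',224,201,np.load('scene0.npy')[201,224]);print(r)
r=toworld('top',371,223,np.load('top0.npy')[223,371]);print('topd',r)
print('big', [toworld('top',u,231,np.load('top0.npy')[231,u]) for u in(401,402,403)])
for u,v in((363,224),(362,228)): print(toworld('top',u,v,np.load('top0.npy')[v,u]))
s=observe(); print(R.from_quat(s['orientation']).as_matrix().round(3))
```

```text
[0.52872999 0.08496916 0.082     ] [0.62263805 0.03993126 0.038     ] [0.47558951 0.12191788 0.064     ] 0.10414958354766263 0.06472339888496013 -25.622181250743505
pin top [ 0.45111819 -0.25806819  0.108     ] [ 0.44587325 -0.26019386  0.108     ]
big pin base [ 0.42825351 -0.34866795  0.        ]
[ 0.45138779 -0.25803112  0.10957203]
topd [ 0.44644725 -0.25888452  0.11202142]
big [array([ 0.4216749 , -0.34319379,  0.14261782]), array([ 0.42186885, -0.34746503,  0.13614578]), array([ 0.4218097 , -0.34996736,  0.13846126])]
[ 0.44668918 -0.24415642  0.03449046]
[ 0.43397025 -0.24082153  0.03487096]
[[-0.922  0.388 -0.001]
 [ 0.388  0.922 -0.001]
 [ 0.    -0.001 -1.   ]]
```

Candidates for the pin are the red head in the wooden block at scene (224,201) and the free-standing one at (184,205). The first has its top at about 109 mm, which is 6 + 102 mm and fits. The second is about 138 mm tall, so it is the wrong size. Candidate racks are at top (368,225), (380,190) and (433,197). The first is nearest the base and holds the pin.

```bash
python3 -m pendant '[[-0.038,-0.051,0,0],[-0.038,-0.051,0,0],[-0.038,-0.051,0,0],[-0.038,-0.051,0,0],[-0.038,-0.051,0,0],[-0.038,-0.051,0,0],[-0.038,-0.051,0,0],[-0.038,-0.051,0,0]]' 0.4 40
python3 -m pendant '[[-0.038,-0.051,0,0],[-0.038,-0.051,0,0],[-0.038,-0.051,0,0],[-0.038,-0.051,0,0],[-0.038,-0.051,0,0],[-0.038,-0.051,0,0],[-0.038,-0.051,0,0],[-0.038,-0.051,0,0]]'
python3 -m pendant '[[-0.038,-0.051,0,0],[-0.038,-0.051,0,0],[0,0,0,0],[0,0,0,0]]'
python3 - <<'E'
from h import *
s,p,d=snap('wrist'); cv2.imwrite('pics/w1.png',p); np.save('w1.npy',d); np.save('w1s.npy',s,allow_pickle=True)
print(s['joints'],s['tcp_pos'],s['orientation'],s['width'],s['contact_force'])
E
```

```text
time: 0.9
tcp_pos: [0.3338, 0.2036, 0.2085]
orientation: [0.198, 0.98, -0.0, 0.0]
contact_force: [0.4, 0.3, 0.1]
width: 0.0511
time: 1.7
tcp_pos: [0.4251, -0.1672, 0.2084]
orientation: [0.198, 0.98, 0.0, -0.0]
contact_force: [1.8, 0.4, -0.4]
width: 0.0514
time: 2.1
tcp_pos: [0.4475, -0.2583, 0.2078]
orientation: [0.199, 0.98, 0.0, -0.001]
contact_force: [-0.1, 0.5, 0.2]
width: 0.0515
[-5.46607367e-01  2.66123157e-01  1.86684663e+00  1.75335450e-04
  1.01021973e+00 -1.71658877e+00] [ 0.44748526 -0.25828511  0.20784087] [ 1.99114328e-01  9.79975939e-01  3.40736675e-04 -7.25873816e-04] 0.05152428026910984 [-0.13438706  0.54981834  0.22699382]
```

View pics/w1.png

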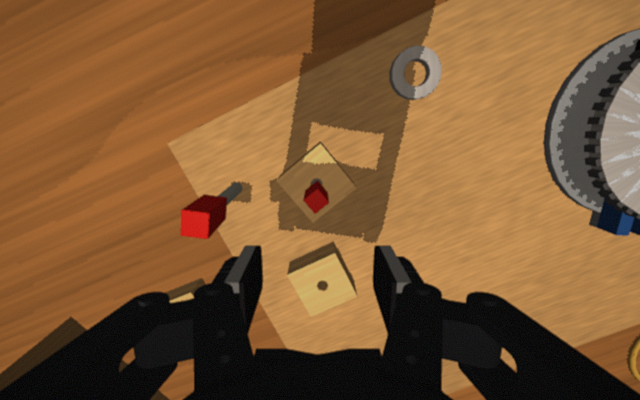

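Run:
```python
from h import *
p=cv2.imread('pics/w1.png'); cv2.imwrite('pics/c3.png',cv2.resize(p[130:240,250:380],None,fx=6,fy=5.4,interpolation=cv2.INTER_CUBIC)[:600])
```

```text
(no output)
```

View pics/c3.png

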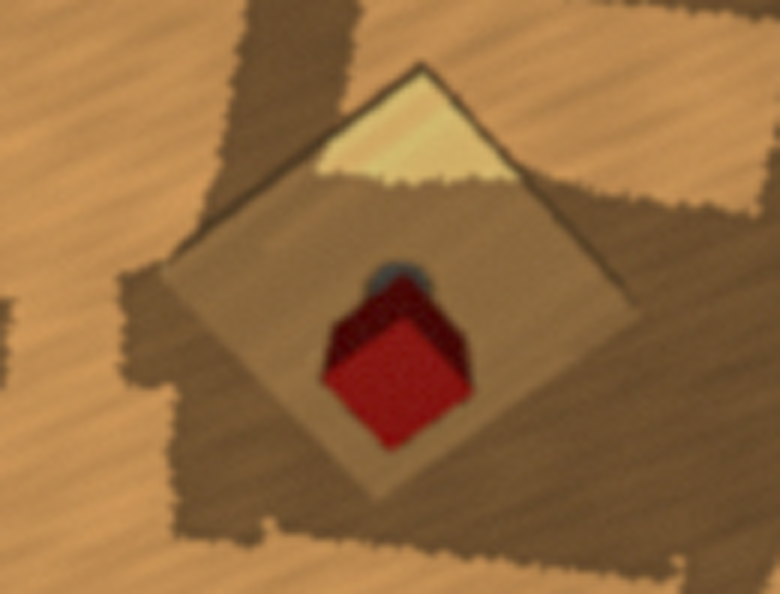

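Run:
```python
from h import *
s=np.load('w1s.npy',allow_pickle=True).item()
P=[ray_z('wrist',250+u/6,130+v/5.4,.108,s) for u,v in((322,380),(404,318),(472,390),(392,450))]
P=np.array(P); print(P); print(P.mean(0))
for i in range(4):
    e=P[(i+1)%4]-P[i]; print(np.linalg.norm(e), np.degrees(np.arctan2(e[1],e[0])))
Q=np.array([ray_z('wrist',250+u/6,130+v/5.4,.036,s) for u,v in((162,264),(422,66),(640,312),(377,498))]); print(Q.mean(0)); 
for i in range(4):
    e=Q[(i+1)%4]-Q[i]; print(np.linalg.norm(e), np.degrees(np.arctan2(e[1],e[0])))
M=R.from_quat(s['orientation']).as_matrix(); print(np.degrees(np.arctan2(M[1,1],M[0,1])), M.T@(P.mean(0)-s['tcp_pos']))
```

```text
[[ 0.44514004 -0.26931638  0.108     ]
 [ 0.44057054 -0.25502456  0.108     ]
 [ 0.45472873 -0.2507476   0.108     ]
 [ 0.45929281 -0.26477129  0.108     ]]
[ 0.44993303 -0.25996496  0.108     ]
0.0150045472299358 107.73055793177419
0.014790091480991582 16.808713971361964
0.014747699874955385 -71.97225209655294
0.014864684628254627 -162.19584022036702
[ 0.44947225 -0.25943099  0.036     ]
0.05864841195646144 106.94291475395538
0.060616569565988765 16.148247132600904
0.05970180068151741 -73.46757175287361
0.060212768925021 -164.8582527704743
67.02963134197284 [-0.00306483 -0.0006292   0.09983598]
```

```bash
python3 -m pendant '[[0,0,0,0.0461],[0,0,0,0.0461],[0,0,0,0.0461],[0,0,0,0.0461],[0,0,0,0.0461],[0,0,0,0.0461],[-0.0032,0.0025,0.03,0],[0,0,0,0]]'
python3 - <<'E'
from h import *
s,p,d=snap('wrist'); cv2.imwrite('pics/w2.png',p); 
M=R.from_quat(s['orientation']).as_matrix(); print(s['tcp_pos'],np.degrees(np.arctan2(M[1,1],M[0,1])), s['contact_force'], s['joints'])
E
```

```text
time: 2.95
tcp_pos: [0.449, -0.257, 0.1842]
orientation: [0.591, 0.806, -0.0, -0.002]
contact_force: [-0.3, 1.3, -0.0]
width: 0.0514
[ 0.44895601 -0.25701992  0.18419568] 17.48015006990733 [-0.25827766  1.33388608 -0.0309033 ] [-5.43042339e-01  3.00283120e-01  1.88336169e+00  1.87137101e-04
  9.62436722e-01 -8.48230860e-01]
```

View pics/w2.png

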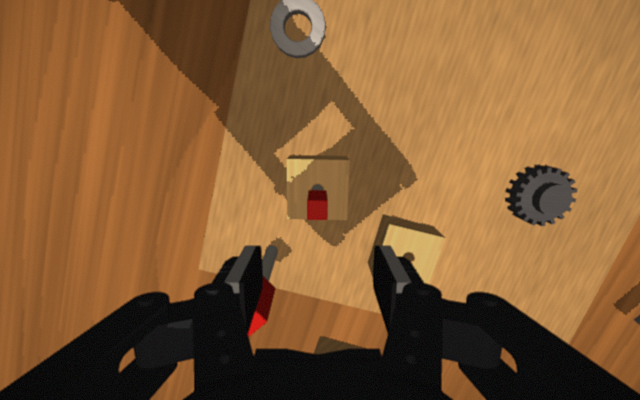

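```bash
python3 -m pendant '[[-0.004,0,0.043,0],[0,0,0.043,0],[0,0,0.043,0],[0,0,0,0],[0,0,0,0]]'
python3 -m pendant '[[0,0,0,0],[0,0,0,0],[0,0,0,0],[0,0,0,0],[0,0,0,0]]' 1 40
python3 - <<'E'
from h import *
s,p,d=snap('wrist'); cv2.imwrite('pics/w3.png',p); 
M=R.from_quat(s['orientation']).as_matrix(); print(s['tcp_pos'],np.degrees(np.arctan2(M[1,1],M[0,1])), s['contact_force'], s['width'])
E
```

```text
time: 3.5
tcp_pos: [0.4516, -0.2619, 0.09]
orientation: [0.592, 0.806, -0.0, -0.0]
contact_force: [0.8, 0.4, 1.4]
width: 0.0513
time: 4.0
tcp_pos: [0.4516, -0.2625, 0.0897]
orientation: [0.592, 0.806, 0.0, 0.0]
contact_force: [0.1, -0.4, -0.1]
width: 0.0001
[ 0.45162085 -0.26246107  0.08968888] 17.35537155406681 [ 0.12477686 -0.44537262 -0.14964577] 5.427582676373961e-05
```

View pics/w3.png

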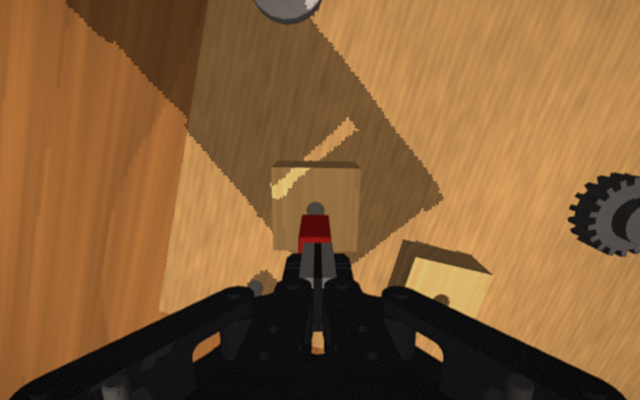

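Run:
```python
from h import *
s,p,d=snap('wrist'); cv2.imwrite('pics/c4.png',cv2.resize(p[150:300,230:420],None,fx=4,fy=4,interpolation=cv2.INTER_CUBIC))
M=R.from_quat(s['orientation']).as_matrix()
for v in range(200,300,5):
    w=toworld('wrist',315,v,d[v,315],s); print(v,w.round(4),(M.T@(w-s['tcp_pos'])).round(4),p[v,315])
for n in('scene','top'):
    s,p,d=snap(n); cv2.imwrite(f'pics/{n}4.png',p)
    if n=='scene': cv2.imwrite('pics/c5.png',cv2.resize(p[150:270,150:310],None,fx=5,fy=5,interpolation=cv2.INTER_CUBIC))
```

```text
200 [ 0.4474 -0.2532  0.0352] [ 0.01   -0.0012  0.0543] [ 65 112 151]
205 [ 0.4481 -0.2553  0.0403] [ 0.0078 -0.0011  0.0492] [60 68 69]
210 [ 0.4483 -0.2556  0.0513] [ 0.0075 -0.0011  0.0382] [61 70 73]
215 [ 0.4474 -0.2524  0.0732] [ 0.0107 -0.0009  0.0164] [20 26 79]
220 [ 0.4476 -0.2528  0.0811] [ 0.0103 -0.0009  0.0084] [ 9 13 81]
225 [ 0.4476 -0.2525  0.0907] [ 0.0106 -0.0008 -0.0011] [ 4  7 79]
230 [ 0.4476 -0.2525  0.0986] [ 0.0106 -0.0008 -0.009 ] [ 5 10 79]
235 [ 0.4477 -0.2527  0.105 ] [ 0.0103 -0.0007 -0.0154] [ 4  9 79]
240 [ 0.4482 -0.2541  0.1079] [ 0.0089 -0.0007 -0.0184] [ 19  22 143]
245 [ 0.4476 -0.2521  0.1194] [ 0.011  -0.0006 -0.0299] [13 13 15]
250 [ 0.4477 -0.2522  0.1245] [ 0.0108 -0.0006 -0.035 ] [13 11 11]
255 [ 0.4478 -0.2524  0.1294] [ 0.0107 -0.0006 -0.0399] [9 6 9]
260 [ 0.4476 -0.2516  0.1358] [ 0.0114 -0.0005 -0.0463] [10 11 12]
265 [ 0.4477 -0.2518  0.1401] [ 0.0113 -0.0005 -0.0505] [8 7 7]
270 [ 0.4477 -0.2519  0.1439] [ 0.0111 -0.0005 -0.0544] [3 5 4]
275 [ 0.4478 -0.252   0.1476] [ 0.011  -0.0004 -0.0581] [ 9 11 12]
280 [ 0.4481 -0.253   0.1494] [ 0.0099 -0.0004 -0.0598] [24 24 26]
285 [ 0.4487 -0.2548  0.1496] [ 0.0081 -0.0004 -0.0601] [24 22 22]
290 [ 0.4493 -0.2567  0.1494] [ 0.006  -0.0004 -0.0599] [25 26 29]
295 [ 0.4498 -0.2584  0.1499] [ 0.0043 -0.0004 -0.0604] [29 29 31]
```

View pics/c4.png

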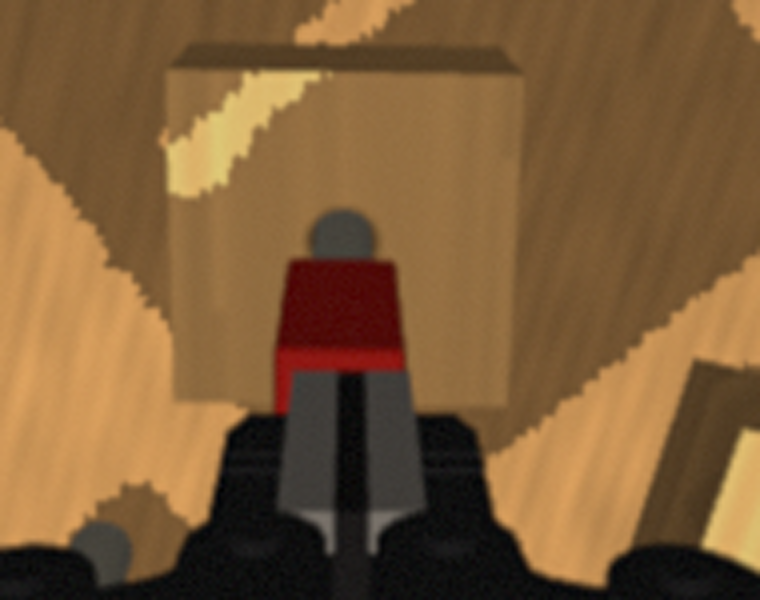

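View pics/c5.png

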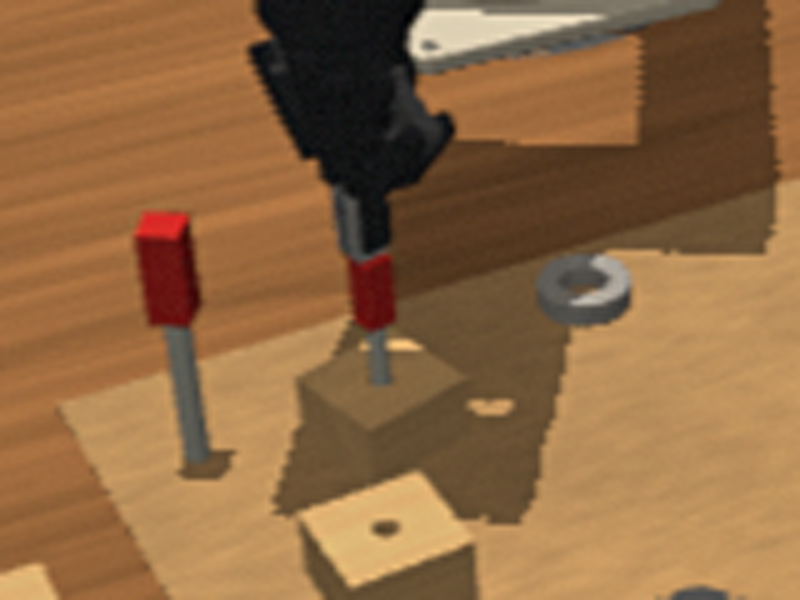

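Run:
```python
from h import *
d=np.load('w1.npy'); s=np.load('w1s.npy',allow_pickle=True).item(); M=R.from_quat(s['orientation']).as_matrix()
f=lambda u,v:(M.T@(toworld('wrist',u,v,d[v,u],s)-s['tcp_pos'])).round(4)
for u,v in((256,249),(256,255),(256,265),(245,250),(240,260),(235,270),(230,280),(380,250),(385,260)): print(u,v,f(u,v))
s,p,d=snap('wrist');M=R.from_quat(s['orientation']).as_matrix()
print('now')
for u in(302,308,327,331):
  for v in range(232,290,6): print(u,v,f(u,v),p[v,u])
print(s['time'],s['joint_torque'])
```

```text
256 249 [ 0.0114 -0.0256 -0.0354]
256 255 [ 0.0098 -0.0252 -0.0381]
256 265 [ 0.0058 -0.0252 -0.039 ]
245 250 [ 0.0111 -0.0302 -0.0357]
240 260 [ 0.0103 -0.0305 -0.044 ]
235 270 [ 0.0111 -0.03   -0.0544]
230 280 [ 0.0109 -0.03   -0.0616]
380 250 [ 0.0114  0.0269 -0.0363]
385 260 [ 0.011   0.0272 -0.0454]
now
302 232 [ 0.0102 -0.0072 -0.011 ] [ 9 10 81]
302 238 [ 0.0099 -0.0069 -0.0183] [ 17  21 130]
302 244 [ 0.0073 -0.0069 -0.0195] [ 32  35 131]
302 250 [ 0.0108 -0.0061 -0.035 ] [ 45  47 102]
302 256 [ 0.0113 -0.0058 -0.0423] [53 55 59]
302 262 [ 0.0116 -0.0055 -0.0486] [57 61 65]
302 268 [ 0.0107 -0.0054 -0.052 ] [58 62 65]
302 274 [ 0.011  -0.0051 -0.0573] [57 62 65]
302 280 [ 0.0123 -0.0048 -0.0644] [12 13 10]
302 286 [ 0.012  -0.0046 -0.0677] [ 8 10 12]
308 232 [ 0.0107 -0.0042 -0.0121] [ 6  9 80]
308 238 [ 0.0095 -0.0041 -0.0174] [ 18  22 128]
308 244 [ 0.011  -0.0037 -0.0287] [57 63 64]
308 250 [ 0.0106 -0.0036 -0.0345] [56 60 63]
308 256 [ 0.0112 -0.0034 -0.042 ] [56 60 62]
308 262 [ 0.0114 -0.0032 -0.0482] [55 58 62]
308 268 [ 0.0105 -0.0031 -0.0515] [55 58 62]
308 274 [ 0.0
[... 433 characters left out ...]
59 62]
327 274 [ 0.0115  0.0039 -0.0584] [57 62 64]
327 280 [ 0.0117  0.0037 -0.0632] [73 77 82]
327 286 [ 0.0116  0.0036 -0.0671] [10 13 12]
331 232 [-0.0135  0.0101  0.0547] [ 57  96 134]
331 238 [ 0.0093  0.007  -0.0167] [ 38  63 113]
331 244 [ 0.0108  0.0065 -0.0281] [58 64 70]
331 250 [ 0.011   0.0062 -0.0354] [56 60 64]
331 256 [ 0.0106  0.006  -0.0408] [57 61 65]
331 262 [ 0.0104  0.0058 -0.046 ] [58 62 65]
331 268 [ 0.011   0.0055 -0.0525] [55 59 63]
331 274 [ 0.0109  0.0053 -0.0572] [56 59 64]
331 280 [ 0.0115  0.0051 -0.0628] [13 14 15]
331 286 [ 0.0121  0.0049 -0.068 ] [11 11 10]
4.2 [ 1.75378882e-04 -4.91465878e+01 -1.98207557e+01 -1.18724843e-04
  1.49825701e-03 -2.80077290e-05]
```

The jaws closed to width 0, just above the head. The measured depth puts the fingertips about 25 mm behind the TCP, not 17 mm ahead as stated. Nothing was touched. I'll reopen, go about 45 mm lower, and check.

```bash
python3 -m pendant '[[0.0033,-0.0013,0,0],[0,0,0,0],[0,0,0,0],[0,0,0,0]]' 0.4 40
python3 -m pendant '[[0,0,0.03,0],[0,0,0.03,0],[0,0,0,0],[0,0,0,0]]'
python3 - <<'E'
from h import *
s,p,d=snap('wrist'); cv2.imwrite('pics/w5.png',p); 
M=R.from_quat(s['orientation']).as_matrix(); print(s['tcp_pos'],np.degrees(np.arctan2(M[1,1],M[0,1])), s['contact_force'], s['width'])
s,p,d=snap('scene');cv2.imwrite('pics/c6.png',cv2.resize(p[150:270,150:310],None,fx=5,fy=5,interpolation=cv2.INTER_CUBIC))
E
```

```text
time: 4.65
tcp_pos: [0.4498, -0.2602, 0.0893]
orientation: [0.592, 0.806, 0.0, 0.0]
contact_force: [-0.1, 0.0, 0.2]
width: 0.0512
time: 5.05
tcp_pos: [0.4496, -0.2602, 0.0443]
orientation: [0.592, 0.806, -0.0, -0.0]
contact_force: [0.1, -0.4, 0.1]
width: 0.0513
[ 0.44962232 -0.26015745  0.04427755] 17.36284058399414 [ 0.14352557 -0.36571317  0.14434896] 0.05128653079002395
```

View pics/w5.png

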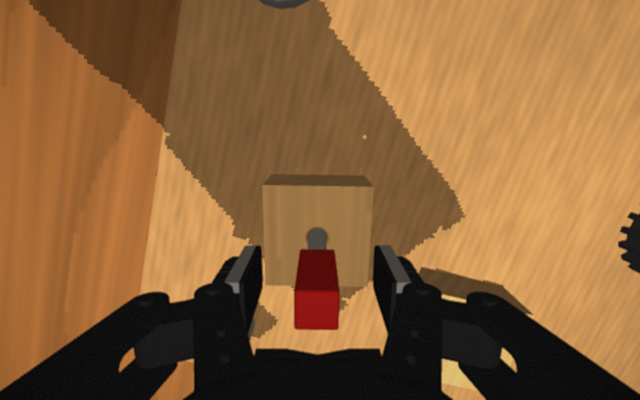

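View pics/c6.png

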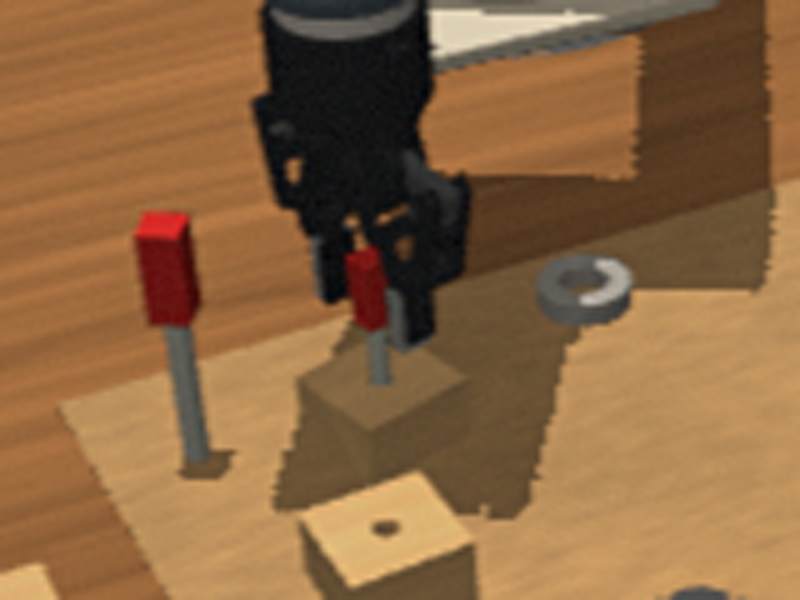

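The head now sits between the fingers, centred at column 317. I'm gripping it.

```bash
python3 -m pendant '[[0,0,0,0],[0,0,0,0],[0,0,0,0],[0,0,0,0],[0,0,0,0],[0,0,0,0]]' 1 60
```

```text
time: 5.75
tcp_pos: [0.4503, -0.2606, 0.045]
orientation: [0.592, 0.806, 0.0, 0.001]
contact_force: [-0.3, 0.7, 6.3]
width: 0.0153
```

```bash
python3 -m pendant '[[0,0,-0.015,0],[0,0,-0.03,0],[0,0,-0.03,0],[0,0,-0.03,0],[0,0,-0.035,0],[0,0,-0.035,0],[0,0,-0.03,0],[0,0,0,0]]'
python3 - <<'E'
from h import *
s,p,d=snap('wrist'); cv2.imwrite('pics/w6.png',p); np.save('w6.npy',d)
M=R.from_quat(s['orientation']).as_matrix(); print(s['tcp_pos'],np.degrees(np.arctan2(M[1,1],M[0,1])), s['contact_force'], s['width'])
for v in range(205,330,8): print(v,(M.T@(toworld('wrist',317,v,d[v,317],s)-s['tcp_pos'])).round(4),p[v,317])
s,p,d=snap('scene');cv2.imwrite('pics/c7.png',cv2.resize(p[100:270,150:400],None,fx=3,fy=3,interpolation=cv2.INTER_CUBIC))
E
```

```text
time: 6.55
tcp_pos: [0.4514, -0.2612, 0.2016]
orientation: [0.592, 0.806, 0.0, 0.003]
contact_force: [-0.2, -0.2, -0.9]
width: 0.0155
[ 0.45141613 -0.26123727  0.20160354] 17.36383926034347 [-0.24509313 -0.24336169 -0.88303276] 0.015475450624741472
205 [-2.370e-02  1.000e-04  1.649e-01] [ 67 114 152]
213 [-4.290e-02  1.000e-04  2.002e-01] [ 52  88 119]
221 [0.0053 0.0002 0.0219] [59 66 68]
229 [0.0057 0.0002 0.0063] [59 66 70]
237 [ 0.0059  0.0003 -0.0064] [57 65 68]
245 [ 0.0054  0.0003 -0.0161] [60 69 70]
253 [ 0.0087  0.0003 -0.0334] [ 5  6 77]
261 [ 0.0081  0.0003 -0.0402] [ 9  9 78]
269 [ 0.0097  0.0003 -0.0508] [ 6  9 77]
277 [ 0.0092  0.0003 -0.0561] [ 3  9 78]
285 [ 0.009   0.0003 -0.0617] [ 3  6 76]
293 [ 0.0063  0.0003 -0.0625] [ 15  21 134]
301 [ 0.0032  0.0003 -0.0624] [ 14  18 134]
309 [ 0.0001  0.0003 -0.0626] [ 15  19 133]
317 [-0.0026  0.0003 -0.0634] [ 14  17 132]
325 [-0.0066  0.0003 -0.0624] [ 13  19 126]
```

View pics/w6.png

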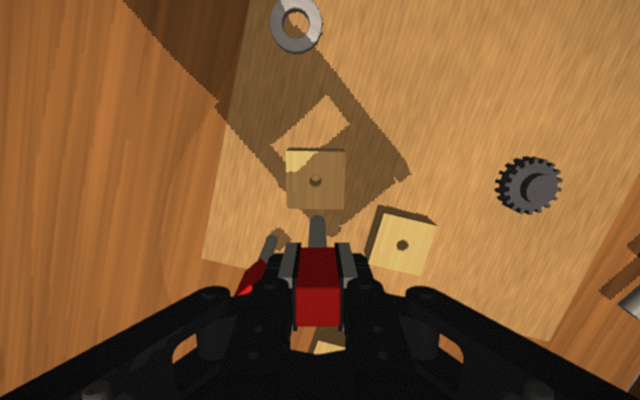

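View pics/c7.png

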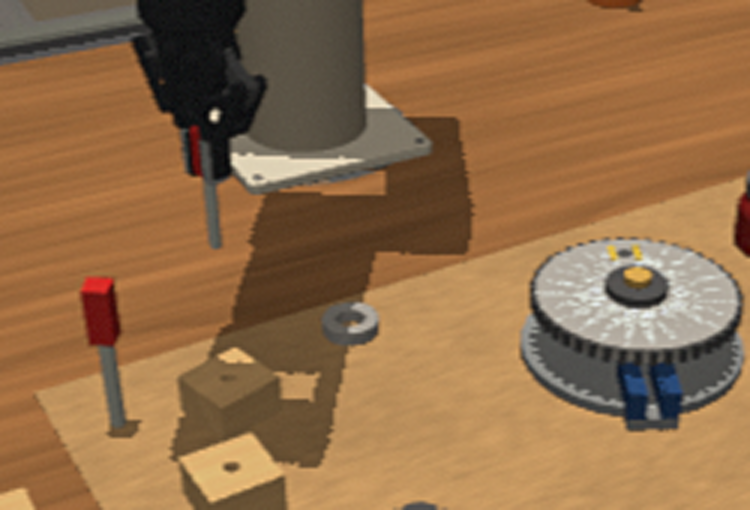

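```bash
python3 -m pendant '[[0.0438,0.0375,0,0],[0.0438,0.0375,0,0],[0.0438,0.0375,0,0],[0.0438,0.0375,0,0],[0.0438,0.0375,0,0],[0.0438,0.0375,0,0],[0.0438,0.0375,0,0],[0.0438,0.0375,0,0]]'
python3 -m pendant '[[0,0,0,-0.0436],[0,0,0,-0.0436],[0,0,0,-0.0436],[0,0,0,-0.0436],[0,0,0,-0.0436],[0,0,0,-0.0436],[0,0,0,0],[0,0,0,0]]'
python3 - <<'E'
from h import *
s,p,d=snap('wrist'); cv2.imwrite('pics/w8.png',p); np.save('w8.npy',d); np.save('w8s.npy',s,allow_pickle=True)
M=R.from_quat(s['orientation']).as_matrix(); print(s['tcp_pos'],np.degrees(np.arctan2(M[1,1],M[0,1])), s['contact_force'], s['joints'])
E
```

```text
time: 7.45
tcp_pos: [0.5854, 0.0594, 0.1963]
orientation: [0.592, 0.806, -0.001, -0.001]
contact_force: [0.3, -0.4, -0.8]
width: 0.0152
time: 8.25
tcp_pos: [0.5854, 0.0577, 0.1969]
orientation: [0.223, 0.975, -0.0, -0.001]
contact_force: [1.2, 0.0, -0.2]
width: 0.0154
[0.58536902 0.057663   0.19689256] 64.24190869091615 [ 1.20911119  0.01920537 -0.2325515 ] [ 7.79683913e-02  3.84136963e-01  1.72133616e+00 -2.23429874e-05
  1.03821300e+00 -1.04325211e+00]
```

View pics/w8.png

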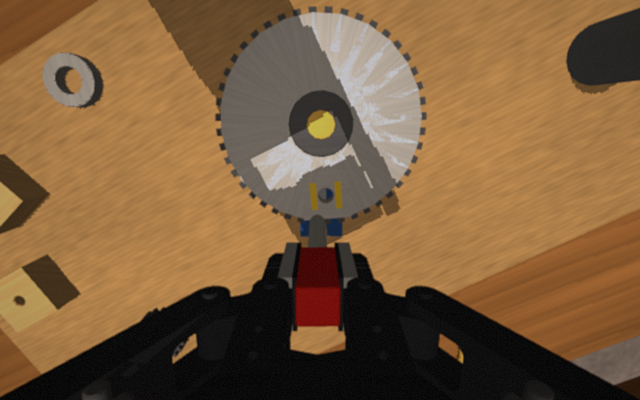

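Run:
```python
from h import *
p=cv2.imread('pics/w8.png')
a=cv2.resize(p[80:250,270:370],None,fx=6,fy=3.5,interpolation=cv2.INTER_CUBIC); cv2.imwrite('pics/c9.png',a)
```

```text
(no output)
```

View pics/c9.png

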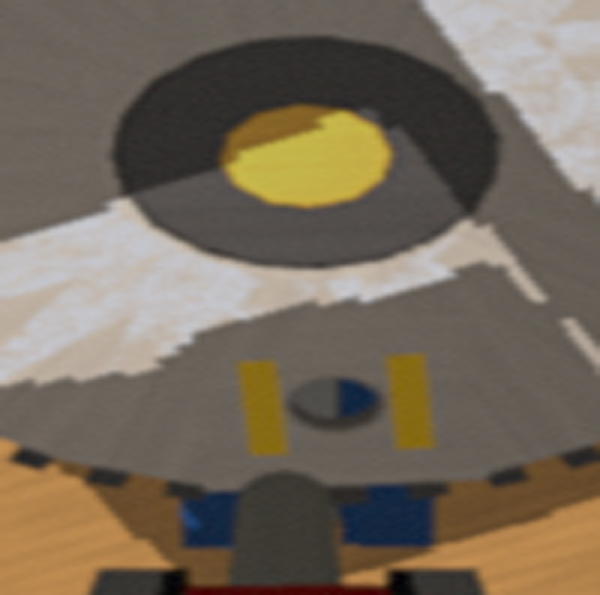

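Run:
```python
from h import *
s=np.load('w8s.npy',allow_pickle=True).item(); d=np.load('w8.npy')
f=lambda u,v,z: ray_z('wrist',270+u/6,80+v/3.5,z,s)
nut=f(306,155,.082); boss=f(306.5,150,.074); hole=f(335,402,.064); cl=f(182,546,.038); cr=f(435,546,.038)
print(nut,boss,hole,cl,cr)
m=(cl+cr)/2
for c in(nut,boss):
  print(np.linalg.norm((hole-c)[:2]),np.degrees(np.arctan2(*(hole-c)[1::-1])),np.linalg.norm((m-c)[:2]),np.degrees(np.arctan2(*(m-c)[1::-1])))
e=cr-cl; print(np.degrees(np.arctan2(e[1],e[0])), np.linalg.norm(e))
# depth samples
for u,v in((320,125),(300,180),(250,100),(400,120)): print(toworld('wrist',u,v,d[v,u],s))
# rim circle: gear face points by depth z in 0.060..0.068
vv,uu=np.mgrid[0:230,200:440]; P=np.array([toworld('wrist',u,v,d[v,u],s) for u,v in zip(uu.ravel(),vv.ravel())])
k=(abs(P[:,2]-.064)<.003)&(np.linalg.norm(P[:,:2]-nut[:2],axis=1)<.11); q=P[k]; print(k.sum(),q[:,2].mean())
h=cv2.convexHull(q[:,:2].astype(np.float32)); (c,r)=cv2.minEnclosingCircle(h); print('rim',c,r)
```

```text
[0.5334959  0.08620526 0.082     ] [0.53266118 0.08677171 0.074     ] [0.59359144 0.06267589 0.064     ] [0.62792624 0.01752605 0.038     ] [0.64710767 0.05738615 0.038     ]
0.06453763080639635 -21.381967415963192 0.11487759321870078 -25.109997843462708
0.06552179362780076 -21.57708781542526 0.11587391127478917 -25.188467433513498
64.30226769161884 0.04423521991621322
[0.53369202 0.08520376 0.08056841]
[0.5704186  0.04736433 0.06491494]
[0.48878691 0.0395398  0.06354535]
[0.56089846 0.15056661 0.06286452]Traceback (most recent call last):
  File "<stdin>", line 13, in <module>
  File "h.py", line 7, in toworld
    c=camera_info(n); x=(u-c['cx'])/c['fx']*d; y=(v-c['cy'])/c['fy']*d
ValueError: time passes only in moves, steps and waits
```

```bash
python3 -m pendant '[[-0.0085,0.0045,0.036,0],[0,0,0.036,0],[0,0,0.034,0],[0,0,0,0],[0,0,0,0]]'
python3 - <<'E'
from h import *
M=None
for i in range(3):
    s,p,d=snap('wrist'); cv2.imwrite(f'pics/w10_{i}.png',p); np.save(f'w10_{i}.npy',d); np.save(f'w10s_{i}.npy',s,allow_pickle=True)
    M=R.from_quat(s['orientation']).as_matrix(); print(s['time'],s['tcp_pos'],np.degrees(np.arctan2(M[1,1],M[0,1])), s['contact_force'])
    for k in range(2): snapshot('top')
s,p,d=snap('scene'); cv2.imwrite('pics/c11.png',cv2.resize(p[130:250,290:430],None,fx=5,fy=5,interpolation=cv2.INTER_CUBIC))
E
```

```text
time: 8.8
tcp_pos: [0.5931, 0.058, 0.1184]
orientation: [0.222, 0.975, -0.0, -0.001]
contact_force: [0.5, 0.4, -0.1]
width: 0.0153
8.8 [0.59311015 0.0580008  0.1184341 ] 64.37591740248797 [ 0.47127215  0.37323166 -0.1134054 ]
8.95 [0.59443074 0.05810712 0.12009474] 64.41733369672676 [ 0.38250968  0.54639922 -0.57717772]
9.1 [0.59402236 0.05805789 0.11973671] 64.4373873315547 [ 1.31962534 -0.71066998 -1.10397808]
```

View pics/w10_0.png

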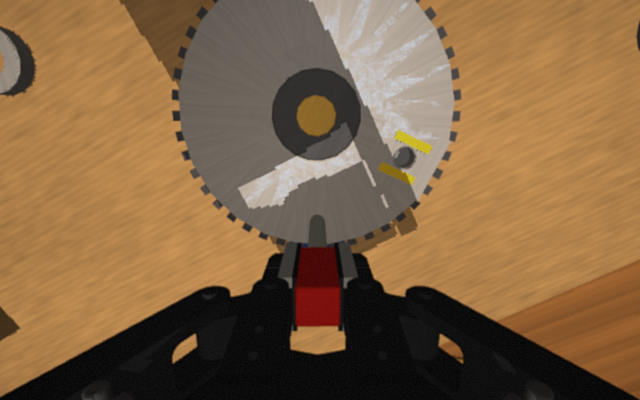

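View pics/c11.png

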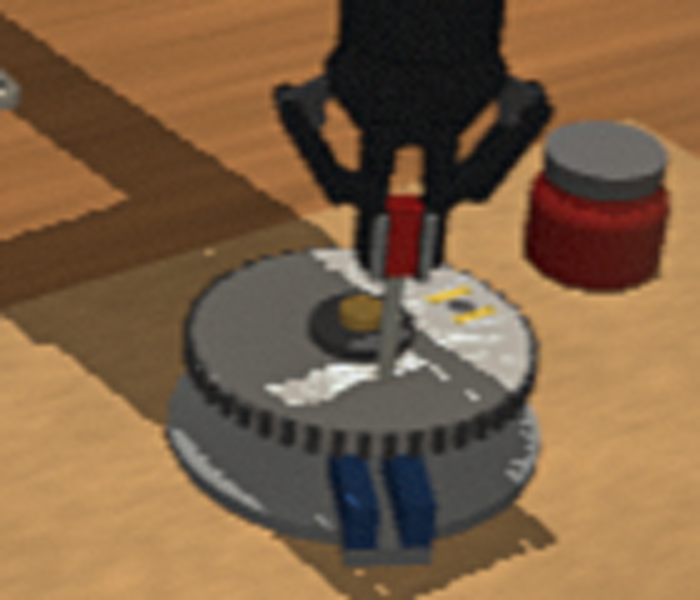

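Run:
```python
from h import *
p=cv2.imread('pics/w10_0.png')
cv2.imwrite('pics/c12.png',cv2.resize(p[80:260,265:365],None,fx=6,fy=3.3,interpolation=cv2.INTER_CUBIC))
d=np.load('w10_0.npy'); s=np.load('w10s_0.npy',allow_pickle=True).item(); M=R.from_quat(s['orientation']).as_matrix()
for v in range(212,250,4): print(v,(M.T@(toworld('wrist',317,v,d[v,317],s)-s['tcp_pos'])).round(4))
for u in range(306,330,2): print(u,(M.T@(toworld('wrist',u,224,d[224,u],s)-s['tcp_pos'])).round(4))
```

```text
212 [0.0009 0.     0.0549]
216 [0.0053 0.0001 0.0311]
220 [0.0056 0.0001 0.0222]
224 [0.0054 0.0001 0.0152]
228 [0.005  0.0001 0.0093]
232 [0.0054 0.0001 0.0017]
236 [ 0.0052  0.0001 -0.004 ]
240 [ 0.0052  0.0001 -0.0096]
244 [ 0.0049  0.0001 -0.0142]
248 [ 0.0088  0.0001 -0.0286]
306 [-0.0081 -0.0077  0.0554]
308 [-0.0076 -0.0063  0.0538]
310 [ 0.0029 -0.0042  0.0227]
312 [ 0.0038 -0.0029  0.0198]
314 [ 0.0047 -0.0017  0.0173]
316 [ 0.0046 -0.0005  0.0174]
318 [0.0052 0.0006 0.0159]
320 [0.0047 0.0018 0.0173]
322 [0.0039 0.003  0.0197]
324 [0.0028 0.0043 0.0228]
326 [-0.0079  0.0064  0.0547]
328 [-0.0079  0.0078  0.0548]
```

View pics/c12.png

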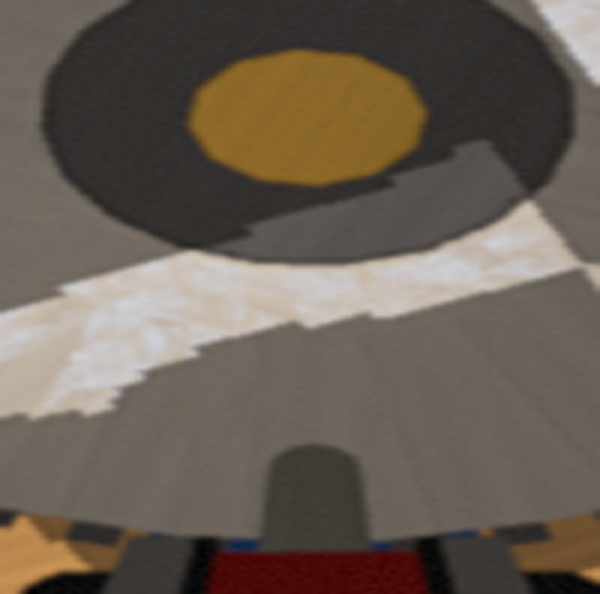

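Run:
```python
from h import *
s=np.load('w10s_0.npy',allow_pickle=True).item(); M=R.from_quat(s['orientation']).as_matrix()
n=ray_z('wrist',265+308/6,80+117/3.3,.082,s); print(n,(M.T@(n-s['tcp_pos'])).round(4))
d=np.load('w10_0.npy')
print([ (M.T@(toworld('wrist',u,v,d[v,u],s)-s['tcp_pos'])).round(4) for u,v in((316,116),(260,160),(330,190),(400,90))])
# hole tracking
for i in range(3):
    p=cv2.imread(f'pics/w10_{i}.png').astype(int); s=np.load(f'w10s_{i}.npy',allow_pickle=True).item()
    b,g,r=p[...,0],p[...,1],p[...,2]; m=((r-b)>60)&(abs(r-g)<60)&(g>1.9*b)
    m[:, :170]=0;m[:,465:]=0; m[235:]=0; m[90:142,285:345]=0
    v,u=np.nonzero(m); 
    if len(u): 
        w=ray_z('wrist',np.median(u),np.median(v),.064,s); w=ray_z('wrist',u.mean(),v.mean(),.064,s); print(s['time'],len(u),u.mean(),v.mean(),np.linalg.norm((w-n)[:2]),np.arctan2(*(w-n)[1::-1]))
```

```text
[0.53345058 0.08617674 0.082     ] [ 0.0659 -0.0004  0.0365]
[array([ 0.0656, -0.0006,  0.0368]), array([ 0.0371, -0.0382,  0.0552]), array([0.0164, 0.009 , 0.0558]), array([0.0815, 0.0525, 0.0542])]
8.8 652 404.44785276073617 156.6564417177914 0.06432249481001044 0.7003552407318261
8.95 693 412.9422799422799 126.78210678210678 0.06454276422292268 0.9935442311755704
9.1 743 414.96231493943475 96.88694481830417 0.06435814521162594 1.2898650645351546
```

```bash
cat > meas.py <<'E'
from h import *
import sys
def hole(tag=None):
    s,p,d=snap('wrist'); q=p.astype(int); M=R.from_quat(s['orientation']).as_matrix()
    b,g,r=q[...,0],q[...,1],q[...,2]; m=((r-b)>50)&(abs(r-g)<60)&(g>1.9*b)
    ax=s['tcp_pos']+M@np.array([0,0,0.]); ax[:2]=[.5334,.0862]
    c=camera_info('wrist'); T=c['tool_from_camera']; Rm=M@T[:3,:3]; o=M@T[:3,3]+s['tcp_pos']
    vv,uu=np.nonzero(m); D=np.stack([(uu-c['cx'])/c['fx'],-(vv-c['cy'])/c['fy'],-np.ones(len(uu))],1)@Rm.T
    W=o+D*((.063-o[2])/D[:,2])[:,None]; rr=np.linalg.norm(W[:,:2]-ax[:2],axis=1); k=(rr>.052)&(rr<.078)
    if k.sum()>20:
        w=W[k].mean(0); a=np.arctan2(w[1]-ax[1],w[0]-ax[0])+.4456
        a=(a+np.pi)%(2*np.pi)-np.pi; out=(round(a,3),int(k.sum()),round(np.hypot(*(w-ax)[:2]),4))
    else: out=(None,int(k.sum()))
    print('t',round(s['time'],3),'angle from slot',out,'tcp',s['tcp_pos'].round(4),'F',s['contact_force'].round(2),'w',round(s['width'],4))
    if tag: cv2.imwrite(f'pics/{tag}.png',p)
if __name__=='__main__':
    for i in range(int(sys.argv[1])): hole(sys.argv[2]+str(i) if len(sys.argv)>2 else None)
E
python3 -m pendant '[[0.0013,0,0.0073,0],[0,0,0.0073,0],[0,0,0,0],[0,0,0,0],[0,0,0,0],[0,0,0,0],[0,0,0,0],[0,0,0,0]]'
python3 meas.py 2 w13_
```

```text
time: 10.1
tcp_pos: [0.5925, 0.0585, 0.1077]
orientation: [0.221, 0.975, 0.0, 0.0]
contact_force: [-0.3, 1.2, -1.0]
width: 0.0149
t 10.1 angle from slot (np.float64(-2.573), 748, np.float64(0.0631)) tcp [0.5925 0.0585 0.1077] F [-0.27  1.15 -1.  ] w 0.0149
t 10.15 angle from slot (np.float64(-2.494), 805, np.float64(0.0635)) tcp [0.5925 0.0585 0.1077] F [-0.85 -0.06 -0.34] w 0.0153
```

View pics/w13_0.png

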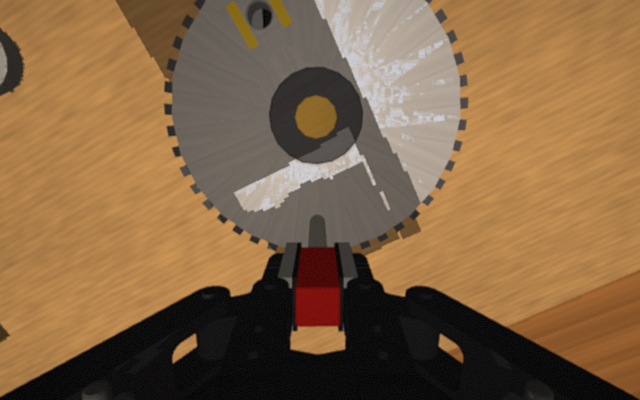

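```bash
python3 -m pendant '[[0,0,0,0],[0,0,0,0],[0,0,0,0],[0,0,0,0],[0,0,0,0],[0,0,0,0],[0,0,0,0],[0,0,0,0]]'
python3 -m pendant '[[0,0,0,0],[0,0,0,0],[0,0,0,0],[0,0,0,0],[0,0,0,0],[0,0,0.004,0],[0,0,0.0027,0],[0,0,0.002,0]]'
python3 meas.py 3 w14_
```

```text
time: 11.0
tcp_pos: [0.5924, 0.0585, 0.1075]
orientation: [0.221, 0.975, -0.0, -0.0]
contact_force: [0.3, -0.2, -0.9]
width: 0.0152
time: 11.8
tcp_pos: [0.5926, 0.0586, 0.1009]
orientation: [0.221, 0.975, 0.0, 0.0]
contact_force: [0.7, 0.6, 0.4]
width: 0.0151
t 11.8 angle from slot (np.float64(0.633), 682, np.float64(0.0643)) tcp [0.5926 0.0586 0.1009] F [0.75 0.63 0.45] w 0.0151
t 11.85 angle from slot (np.float64(0.704), 701, np.float64(0.0643)) tcp [0.5925 0.0586 0.1008] F [0.66 1.13 1.17] w 0.0151
t 11.9 angle from slot (np.float64(0.776), 698, np.float64(0.0643)) tcp [0.5926 0.0586 0.1009] F [-0.71  0.8   0.69] w 0.0154
```

```bash
python3 -m pendant '[[0,0,0.0014,0],[0,0,0,0]]'
python3 meas.py 3 w15_
```

```text
time: 12.15
tcp_pos: [0.5926, 0.0585, 0.1001]
orientation: [0.221, 0.975, 0.0, 0.0]
contact_force: [0.5, 1.1, 1.6]
width: 0.0147
t 12.15 angle from slot (np.float64(1.086), 745, np.float64(0.0641)) tcp [0.5926 0.0585 0.1001] F [0.52 1.1  1.57] w 0.0147
t 12.2 angle from slot (np.float64(1.142), 761, np.float64(0.0641)) tcp [0.5927 0.0585 0.1001] F [1.38 0.89 2.67] w 0.0152
t 12.25 angle from slot (np.float64(1.195), 770, np.float64(0.0642)) tcp [0.5927 0.0585 0.1002] F [0.31 1.63 1.91] w 0.0149
```

```bash
python3 -m pendant '[[0,0,0.0016,0],[0,0,0,0]]'
python3 meas.py 3 w16_
```

```text
time: 12.5
tcp_pos: [0.5926, 0.0585, 0.0988]
orientation: [0.221, 0.975, 0.0, 0.0]
contact_force: [0.8, 1.1, 2.6]
width: 0.0153
t 12.5 angle from slot (np.float64(1.43), 818, np.float64(0.0639)) tcp [0.5926 0.0585 0.0988] F [0.81 1.07 2.64] w 0.0153
t 12.55 angle from slot (np.float64(1.466), 815, np.float64(0.064)) tcp [0.5926 0.0585 0.0989] F [0.04 1.13 2.63] w 0.0155
t 12.6 angle from slot (np.float64(1.505), 828, np.float64(0.0639)) tcp [0.5926 0.0585 0.0989] F [0.8  1.78 2.16] w 0.0155
```

```bash
python3 -m pendant '[[0,0,0.0012,0],[0,0,0,0]]'
python3 meas.py 4 w17_
```

```text
time: 12.85
tcp_pos: [0.5926, 0.0585, 0.098]
orientation: [0.221, 0.975, 0.0, 0.0]
contact_force: [1.7, 2.4, 3.3]
width: 0.0153
t 12.85 angle from slot (np.float64(1.655), 863, np.float64(0.0637)) tcp [0.5926 0.0585 0.098 ] F [1.66 2.38 3.26] w 0.0153
t 12.9 angle from slot (np.float64(1.678), 867, np.float64(0.0638)) tcp [0.5926 0.0585 0.098 ] F [1.46 1.77 3.14] w 0.0151
t 12.95 angle from slot (np.float64(1.7), 872, np.float64(0.0636)) tcp [0.5926 0.0585 0.098 ] F [1.28 2.53 3.92] w 0.0156
t 13.0 angle from slot (np.float64(1.725), 871, np.float64(0.0638)) tcp [0.5926 0.0585 0.098 ] F [0.15 1.48 4.13] w 0.015
```

```bash
for i in 1; do python3 -m pendant '[[0,0,0,0],[0,0,0,0],[0,0,0,0],[0,0,0,0],[0,0,0,0],[0,0,0,0],[0,0,0,0],[0,0,0,0]]'; done
python3 meas.py 1
python3 -m pendant '[[0,0,0,0],[0,0,0,0],[0,0,0,0],[0,0,0,0],[0,0,0,0],[0,0,0,0],[0,0,0,0],[0,0,0,0]]'
python3 -m pendant '[[0,0,0,0],[0,0,0,0],[0,0,0,0],[0,0,0,0],[0,0,0,0],[0,0,0,0],[0,0,0,0],[0,0,0,0]]'
python3 -m pendant '[[0,0,0,0],[0,0,0,0],[0,0,0,0],[0,0,0,0],[0,0,0,0],[0,0,0,0],[0,0,0,0],[0,0,0,0]]'
python3 meas.py 1
python3 -m pendant '[[0,0,0,0],[0,0,0,0],[0,0,0,0],[0,0,0,0],[0,0,0,0],[0,0,0,0],[0,0,0,0],[0,0,0,0]]'
python3 -m pendant '[[0,0,0,0],[0,0,0,0],[0,0,0,0],[0,0,0,0],[0,0,0,0],[0,0,0,0],[0,0,0,0],[0,0,0,0]]'
python3 meas.py 2 w18_
```

```text
time: 13.85
tcp_pos: [0.5925, 0.0585, 0.0979]
orientation: [0.221, 0.975, 0.0, 0.0]
contact_force: [1.6, 0.8, 3.4]
width: 0.0152
t 13.85 angle from slot (np.float64(2.089), 962, np.float64(0.0638)) tcp [0.5925 0.0585 0.0979] F [1.59 0.77 3.37] w 0.0152
time: 14.7
tcp_pos: [0.5924, 0.0584, 0.0979]
orientation: [0.221, 0.975, -0.0, 0.0]
contact_force: [0.6, 2.5, 3.7]
width: 0.0152
time: 15.5
tcp_pos: [0.5924, 0.0585, 0.0979]
orientation: [0.221, 0.975, -0.0, -0.0]
contact_force: [1.9, 2.1, 2.9]
width: 0.0152
time: 16.3
tcp_pos: [0.5924, 0.0584, 0.0979]
orientation: [0.221, 0.975, -0.0, -0.0]
contact_force: [0.9, 1.8, 2.6]
width: 0.0153
t 16.3 angle from slot (np.float64(-3.135), 405, np.float64(0.0562)) tcp [0.5924 0.0584 0.0979] F [0.89 1.76 2.65] w 0.0153
time: 17.15
tcp_pos: [0.5924, 0.0584, 0.0979]
orientation: [0.221, 0.975, 0.0, -0.0]
contact_force: [0.6, 2.4, 3.9]
width: 0.0153
time: 17.95
tcp_pos: [0.5925, 0.0584, 0.0979]
orientation: [0.221, 0.975, -0.0, 0.0]
contact_force: [0.3, 2.8, 3.5]
width: 0.0154
t 17.95 angle from slot (np.float64(-2.404), 922, np.float64(0.063)) tcp [0.5925 0.0584 0.0979] F [0.29 2.82 3.51] w 0.0154
t 18.0 angle from slot (np.float64(-2.388), 936, np.float64(0.0633)) tcp [0.5925 0.0585 0.0979] F [1.55 1.81 3.1 ] w 0.0156
```

View pics/w18_0.png

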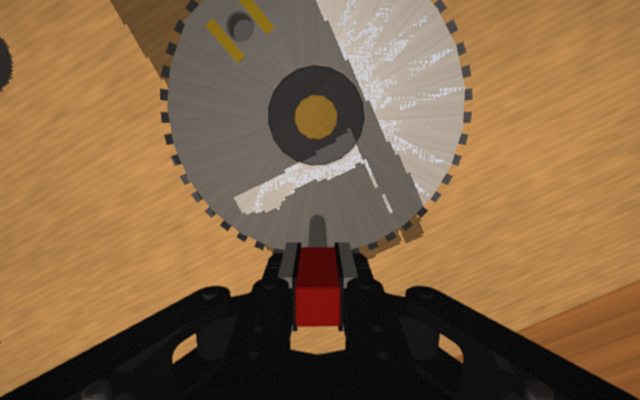

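```bash
python3 -m pendant '[[0,0,0,0],[0,0,0,0],[0,0,0,0],[0,0,0,0],[0,0,0,0],[0,0,0,0],[0,0,0,0],[0,0,0,0]]' | head -1
python3 -m pendant '[[0,0,0,0],[0,0,0,0],[0,0,0,0],[0,0,0,0],[0,0,0,0],[0,0,0,0],[0,0,0,0],[0,0,0,0]]'| head -1
python3 -m pendant '[[0,0,0,0],[0,0,0,0],[0,0,0,0],[0,0,0,0],[0,0,0,0],[0,0,0,0],[0,0,0,0],[0,0,0,0]]'| head -1
python3 -m pendant '[[0,0,0,0],[0,0,0,0],[0,0,0,0],[0,0,0,0],[0,0,0,0],[0,0,0,0],[0,0,0,0],[0,0,0,0]]'
python3 meas.py 2 w19_
```

```text
time: 18.85
time: 19.65
time: 20.45
time: 21.25
tcp_pos: [0.5925, 0.0584, 0.0979]
orientation: [0.221, 0.975, 0.0, 0.0]
contact_force: [1.9, 2.2, 3.3]
width: 0.0153
t 21.25 angle from slot (np.float64(-1.082), 733, np.float64(0.0641)) tcp [0.5925 0.0584 0.0979] F [1.89 2.17 3.28] w 0.0153
t 21.3 angle from slot (np.float64(-1.062), 726, np.float64(0.0641)) tcp [0.5924 0.0584 0.0979] F [1.6  1.67 3.86] w 0.0152
```

View pics/w19_1.png

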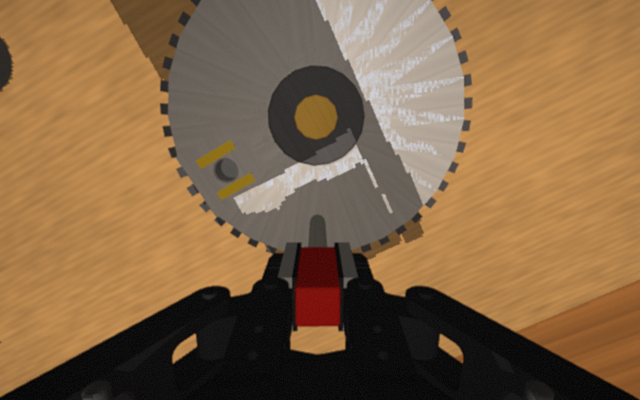

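```bash
python3 -m pendant '[[0,0,0.0006,0],[0,0,0,0],[0,0,0,0]]'
python3 meas.py 3
```

```text
time: 21.65
tcp_pos: [0.5925, 0.0585, 0.0975]
orientation: [0.221, 0.975, 0.0, 0.0]
contact_force: [0.7, 2.6, 3.4]
width: 0.0153
t 21.65 angle from slot (np.float64(-0.949), 716, np.float64(0.0639)) tcp [0.5925 0.0585 0.0975] F [0.73 2.61 3.42] w 0.0153
t 21.7 angle from slot (np.float64(-0.935), 714, np.float64(0.064)) tcp [0.5925 0.0584 0.0975] F [1.08 2.31 3.83] w 0.0153
t 21.75 angle from slot (np.float64(-0.92), 714, np.float64(0.064)) tcp [0.5925 0.0585 0.0975] F [1.15 2.33 4.96] w 0.0153
```

```bash
python3 -m pendant '[[0,0,0,0],[0,0,0,0],[0,0,0,0],[0,0,0,0],[0,0,0,0],[0,0,0,0],[0,0,0,0],[0,0,0,0]]' | head -1
python3 -m pendant '[[0,0,0,0],[0,0,0,0],[0,0,0,0],[0,0,0,0],[0,0,0,0],[0,0,0,0],[0,0,0,0],[0,0,0,0]]'| head -1
python3 -m pendant '[[0,0,0,0],[0,0,0,0],[0,0,0,0],[0,0,0,0],[0,0,0,0],[0,0,0,0]]'
python3 meas.py 2 w20_
```

```text
time: 22.6
time: 23.4
time: 24.0
tcp_pos: [0.5925, 0.0584, 0.0974]
orientation: [0.221, 0.975, -0.0, 0.0]
contact_force: [0.9, 1.5, 3.6]
width: 0.0155
t 24.0 angle from slot (np.float64(-0.347), 656, np.float64(0.0639)) tcp [0.5925 0.0584 0.0974] F [0.86 1.5  3.57] w 0.0155
t 24.05 angle from slot (np.float64(-0.331), 664, np.float64(0.0639)) tcp [0.5925 0.0584 0.0975] F [0.82 2.93 3.69] w 0.0158
```

View pics/w20_1.png

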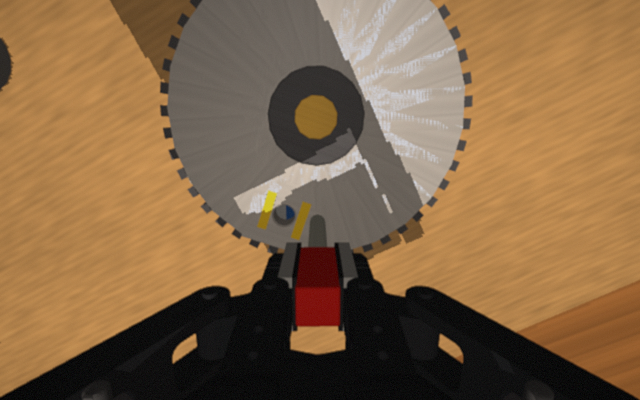

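```bash
python3 -m pendant '[[0,0,0,0],[0,0,0,0],[0,0,0,0],[0,0,0,0],[0,0,0,0],[0,0,0,0],[0,0,0,0],[0,0,0,0]]'
python3 -m pendant '[[0,0,0,0]]'
python3 -m pendant '[[0,0,0,0]]'
python3 meas.py 2 w21_
```

```text
time: 24.9
tcp_pos: [0.5924, 0.0585, 0.0974]
orientation: [0.221, 0.975, 0.0, 0.0]
contact_force: [1.3, 3.1, 4.4]
width: 0.015
time: 25.0
tcp_pos: [0.5924, 0.0584, 0.0974]
orientation: [0.221, 0.975, -0.0, -0.0]
contact_force: [1.5, 3.1, 4.1]
width: 0.0153
time: 25.1
tcp_pos: [0.5924, 0.0584, 0.0974]
orientation: [0.221, 0.975, 0.0, -0.0]
contact_force: [1.7, 2.6, 3.9]
width: 0.015
t 25.1 angle from slot (np.float64(-0.093), 584, np.float64(0.0629)) tcp [0.5924 0.0584 0.0974] F [1.7  2.63 3.89] w 0.015
t 25.15 angle from slot (np.float64(-0.075), 612, np.float64(0.0633)) tcp [0.5924 0.0584 0.0974] F [-0.02  2.62  3.38] w 0.015
```

View pics/w21_1.png

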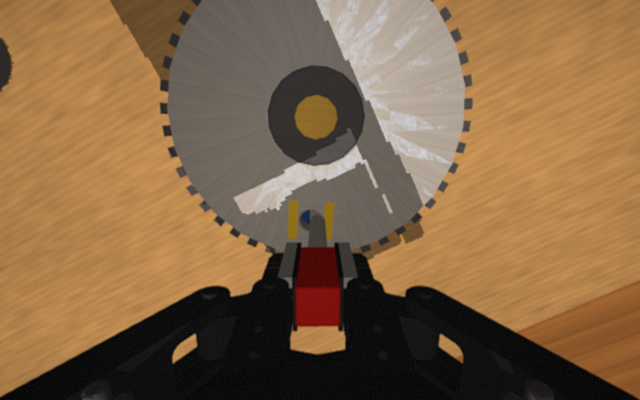

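```bash
python3 -m pendant '[[0,0,0,0]]'
python3 meas.py 1 w22_
python3 -m pendant '[[0,0,0,0]]'
python3 meas.py 1 w23_
```

```text
time: 25.3
tcp_pos: [0.5917, 0.0582, 0.0969]
orientation: [0.221, 0.975, -0.0, -0.001]
contact_force: [4.8, 6.5, 2.0]
width: 0.015
t 25.3 angle from slot (np.float64(0.047), 652, np.float64(0.0645)) tcp [0.5917 0.0582 0.0969] F [4.8  6.49 1.97] w 0.015
time: 25.45
tcp_pos: [0.5922, 0.0585, 0.097]
orientation: [0.221, 0.975, 0.0, -0.0]
contact_force: [1.5, 3.0, 1.1]
width: 0.0154
t 25.45 angle from slot (np.float64(0.049), 662, np.float64(0.0646)) tcp [0.5922 0.0585 0.097 ] F [1.47 3.01 1.13] w 0.0154
```

View pics/w23_0.png

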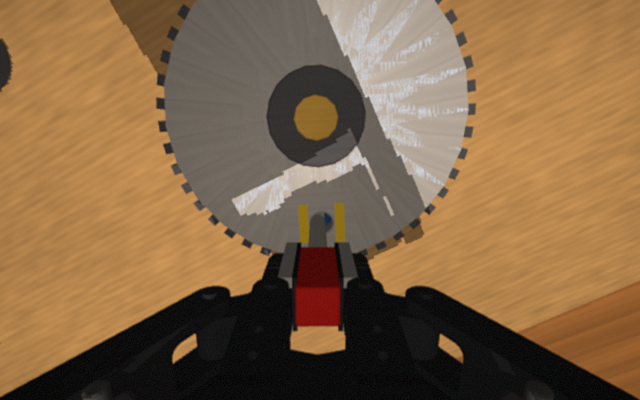

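```bash
python3 -m pendant '[[0,0,0.006,0],[0,0,0.006,0],[0,0,0.006,0],[0,0,0,0]]'
python3 -m pendant '[[0,0,0.005,0],[0,0,0.005,0],[0,0,0,0]]'
python3 meas.py 1 w24_
```

```text
time: 25.9
tcp_pos: [0.592, 0.0584, 0.0831]
orientation: [0.221, 0.975, -0.0, -0.001]
contact_force: [0.5, 3.5, 0.4]
width: 0.0152
time: 26.2
tcp_pos: [0.5922, 0.0583, 0.0759]
orientation: [0.221, 0.975, -0.0, -0.0]
contact_force: [1.0, 2.4, 1.3]
width: 0.0156
t 26.2 angle from slot (np.float64(0.038), 637, np.float64(0.0617)) tcp [0.5922 0.0583 0.0759] F [1.04 2.42 1.35] w 0.0156
```

View pics/w24_0.png

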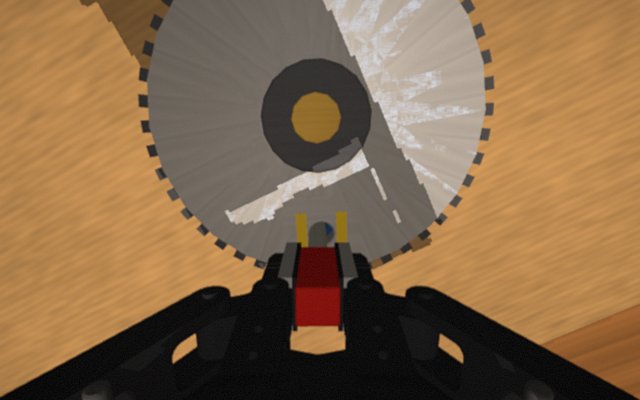

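```bash
python3 -m pendant '[[0,0,0.005,0],[0,0,0.005,0],[0,0,0,0]]'
python3 -m pendant '[[0,0,0.005,0],[0,0,0.005,0],[0,0,0,0]]'
python3 -m pendant '[[0,0,0.004,0],[0,0,0.003,0],[0,0,0,0]]'
```

```text
time: 26.55
tcp_pos: [0.5922, 0.0584, 0.0684]
orientation: [0.221, 0.975, -0.0, -0.0]
contact_force: [2.2, 2.8, 0.2]
width: 0.0155
time: 26.85
tcp_pos: [0.5922, 0.0584, 0.0609]
orientation: [0.221, 0.975, -0.0, -0.0]
contact_force: [1.0, 2.8, 1.0]
width: 0.015
time: 27.15
tcp_pos: [0.5923, 0.0584, 0.0558]
orientation: [0.221, 0.975, -0.0, -0.0]
contact_force: [1.6, 4.2, 1.2]
width: 0.0152
```

```bash
python3 -m pendant '[[0,0,0.002,0],[0,0,0.002,0],[0,0,0,0]]'
python3 -m pendant '[[0,0,0.001,0],[0,0,0,0]]'
python3 -m pendant '[[0,0,0.001,0],[0,0,0,0]]'
```

```text
time: 27.45
tcp_pos: [0.5924, 0.0584, 0.053]
orientation: [0.221, 0.975, -0.0, -0.0]
contact_force: [2.1, 2.5, 0.8]
width: 0.0154
time: 27.65
tcp_pos: [0.5925, 0.0584, 0.0524]
orientation: [0.221, 0.975, 0.0, 0.0]
contact_force: [1.3, 2.2, 0.9]
width: 0.0157
time: 27.85
tcp_pos: [0.5924, 0.0584, 0.0517]
orientation: [0.221, 0.975, -0.0, 0.0]
contact_force: [2.1, 3.0, 0.9]
width: 0.0151
```

```bash
python3 -m pendant '[[0,0,0.001,0],[0,0,0,0]]'
python3 -m pendant '[[0,0,0.001,0],[0,0,0,0]]'
python3 meas.py 1 w25_
python3 - <<'E'
from h import *
s,p,d=snap('scene'); cv2.imwrite('pics/c26.png',cv2.resize(p[130:250,290:430],None,fx=5,fy=5,interpolation=cv2.INTER_CUBIC))
E
```

```text
time: 28.05
tcp_pos: [0.5925, 0.0584, 0.0511]
orientation: [0.221, 0.975, -0.0, 0.0]
contact_force: [0.9, 2.6, 2.6]
width: 0.0152
time: 28.25
tcp_pos: [0.5927, 0.0585, 0.051]
orientation: [0.221, 0.975, 0.0, 0.0]
contact_force: [-0.4, 2.6, 8.4]
width: 0.0151
t 28.25 angle from slot (np.float64(0.059), 407, np.float64(0.0567)) tcp [0.5927 0.0585 0.051 ] F [-0.44  2.58  8.4 ] w 0.0151
```

View pics/c26.png

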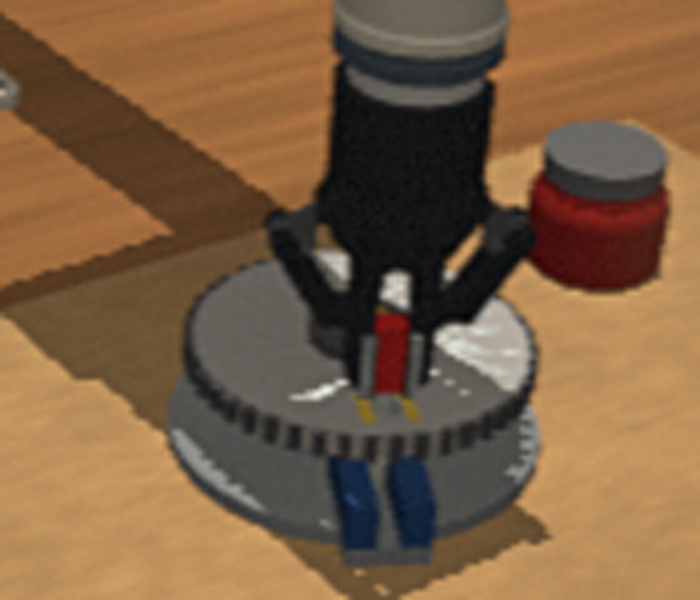

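The pin met the floor at TCP 51 mm (expected 51.5 mm), with Fz about 8 N. Now I'm letting go and retreating straight up.

```bash
python3 -m pendant '[[0,0,0,0],[0,0,0,0],[0,0,0,0],[0,0,0,0]]' 0.4 40
python3 -m pendant '[[0,0,-0.03,0],[0,0,-0.04,0],[0,0,-0.05,0],[0,0,-0.05,0],[0,0,0,0],[0,0,0,0]]'
python3 meas.py 1 w27_
python3 - <<'E'
from h import *
s,p,d=snap('scene'); cv2.imwrite('pics/c28.png',cv2.resize(p[130:250,290:430],None,fx=5,fy=5,interpolation=cv2.INTER_CUBIC))
s,p,d=snap('wrist'); cv2.imwrite('pics/w28.png',p); M=R.from_quat(s['orientation']).as_matrix()
m=(p[...,2].astype(int)>100)&(p[...,1]<50)&(p[...,0]<50); m[:120]=0
v,u=np.nonzero(m); z=[toworld('wrist',a,b,d[b,a],s) for a,b in list(zip(u,v))[::max(1,len(u)//30)]]; z=np.array(z); print(len(u),np.median(z,0),z[:,2].max())
E
```

```text
time: 28.75
tcp_pos: [0.592, 0.0582, 0.0498]
orientation: [0.221, 0.975, -0.0, -0.0]
contact_force: [-0.7, 0.1, 0.3]
width: 0.0514
time: 29.35
tcp_pos: [0.5928, 0.0584, 0.1784]
orientation: [0.221, 0.975, 0.0, 0.001]
contact_force: [0.3, 0.0, -0.3]
width: 0.0515
t 29.35 angle from slot (np.float64(0.05), 278, np.float64(0.0628)) tcp [0.5928 0.0584 0.1784] F [ 0.29  0.03 -0.27] w 0.0515
403 [0.59694138 0.07018669 0.11382746] 0.11640089401936854
```

View pics/c28.png

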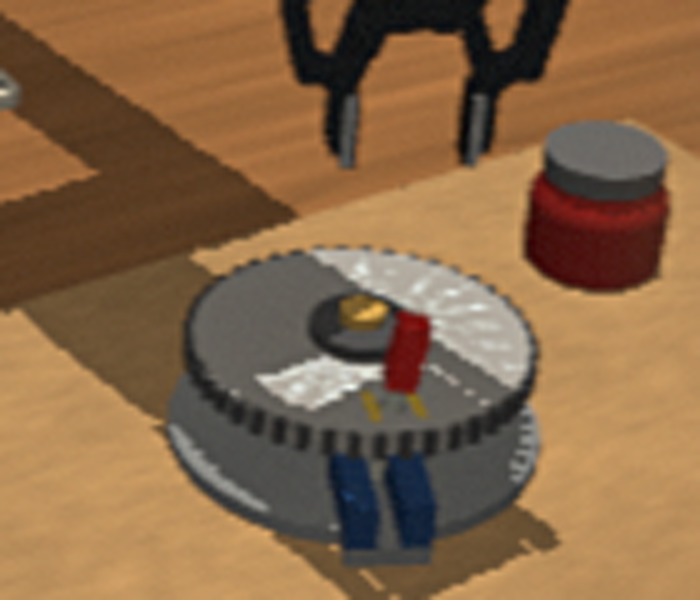

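View pics/w28.png

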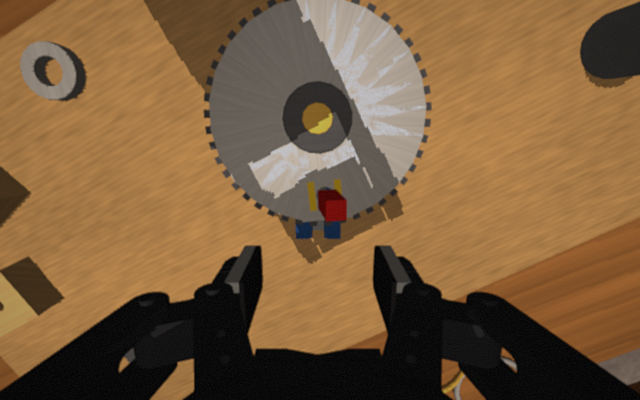

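```bash
python3 -m pendant '[[0,0,-0.03,0],[0,0,0,0],[0,0,0,0],[0,0,0,0],[0,0,0,0],[0,0,0,0],[0,0,0,0],[0,0,0,0]]'
python3 -m pendant '[[0,0,0,0],[0,0,0,0],[0,0,0,0],[0,0,0,0],[0,0,0,0]]'
python3 meas.py 1 w29_
python3 - <<'E'
from h import *
s,p,d=snap('scene'); cv2.imwrite('pics/c30.png',cv2.resize(p[170:250,330:400],None,fx=8,fy=7,interpolation=cv2.INTER_CUBIC))
s,p,d=snap('wrist');cv2.imwrite('pics/c31.png',cv2.resize(p[150:250,270:380],None,fx=6,fy=6,interpolation=cv2.INTER_CUBIC))
m=(p[...,2].astype(int)>100)&(p[...,1]<50)&(p[...,0]<50); m[:120]=0
v,u=np.nonzero(m); z=np.array([toworld('wrist',a,b,d[b,a],s) for a,b in list(zip(u,v))[::max(1,len(u)//30)]]); print(np.median(z,0))
E
```

```text
time: 30.3
tcp_pos: [0.5924, 0.0585, 0.2]
orientation: [0.221, 0.975, -0.0, -0.0]
contact_force: [0.2, -0.5, 0.3]
width: 0.051
time: 30.8
tcp_pos: [0.5924, 0.0584, 0.2002]
orientation: [0.221, 0.975, 0.0, 0.0]
contact_force: [0.1, 0.7, -0.2]
width: 0.0511
t 30.8 angle from slot (np.float64(0.045), 236, np.float64(0.063)) tcp [0.5924 0.0584 0.2002] F [ 0.08  0.72 -0.17] w 0.0511
[0.59691488 0.07064072 0.11325737]
```

View pics/c30.png

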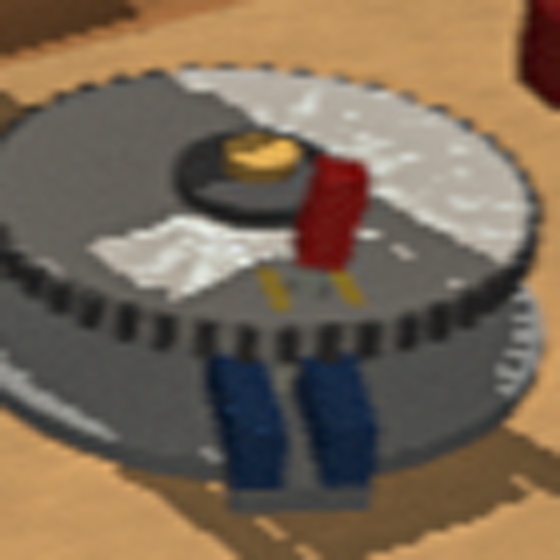

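View pics/c31.png

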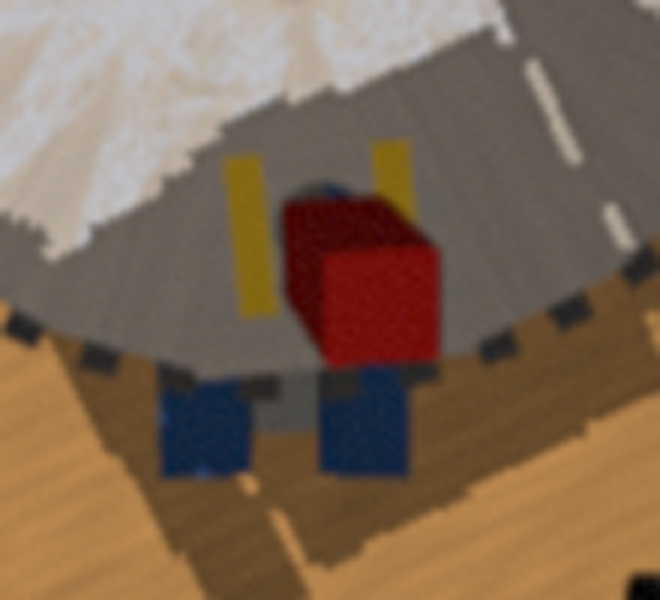

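```bash
python3 -c "
from cell import sign_off
print(sign_off())"
```

```text
the job is handed in; nothing more can be done
None
```

The red-headed pin is seated in the slot, the gear is locked, and I handed the job in at about 31 s, with no verdict reported.

- **Braking:** I took the pin from the rack nearest the base and touched down on the gear's face just after the hole had passed. About 4 N of pressure slowed the gear from 1.97 to 0.46 rad/s. I then eased it to about 0.25–0.3 rad/s for the last part of the approach.
- **Seating:** The hole came round under the pin, the gear sprang up and the pin caught. I pushed it down until it met the slot's floor: TCP at 51 mm against an expected 51.5 mm, and about 8 N. Then I opened the jaws and retreated straight up.
- **Last checks:** The gear angle and the pin were unchanged between two looks about 1.4 s apart. The head top is about 113–114 mm over the bench (114 expected). The gripper is clear and the contact force reads about zero.

Things that disagreed or went wrong:

- **First grasp:** The jaws closed on nothing above the head. In the camera data the fingertips sit about 25 mm behind the TCP, not 17 mm ahead as stated. Nothing was moved, and I re-gripped lower.
- **Lean:** Since release the pin leans about 7° in the slot because the drive pushes the gear against it. The gear therefore rests about 0.05 rad past the slot centre by my measure.
- **Camera mismatch:** The top and wrist cameras differed by about 4.5 mm on the gear's axis. I used the wrist camera.

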